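# Lock the shoe-rack drawer for moving

## Robot

A 6-joint arm with a two-finger parallel gripper is mounted at the origin on the work surface. World frame = base frame: x ahead of the robot, y to its left, z up, the work surface at z = 0. Lengths are in m, angles in degrees, forces in N, time in s.
With the tool pointing down it reaches from about 0.3 to 0.75 m from the base axis. Payload 8.5 kg.
Tool frame: the origin (TCP) lies on the mounting face of the last link; the fingertips stand 173 mm ahead of it and the grasp point (between the pads) lies 155 mm ahead of it (env.tips_ahead is the distance from the TCP to the fingertips, in m); x points along the fingers, z is the direction in which the jaws open and shut, and the axes are right-handed (so a half turn about x gives the same grasp; the last joint's range is limited). The gripper opens to 85 mm and grips with 20 to 120 N. Pads are 22 mm wide; open, the fingers measure 114 mm over their backs; the gripper's body (76 mm by 85 mm) begins 54 mm behind the grasp point. The pads swing forward as they close: fully open they stand 13 mm farther back than shut.
Start: joints at [-85.961, 21.807, 74.336, -0, 83.858, -12.336], TCP at [0.155, -0.528, 0.405] pointing down, gripper open.
Joint ranges: [-178.18, 178.18], [-50.72, 133.34], [12.68, 142.11], [-81.47, 261.47], [9.98, 163.14], [-165.26, 165.26]. Speed limits (degrees/s): [136.94, 136.94, 180, 180, 180, 180].

## Interface

Orientations are given as a 3x3 rotation matrix whose columns are the frame's x, y, z axes.
In Python, from rig import env, optics gives the robot as it stands.
- The arm moves only by the shell command python3 -m inch 'ROWS' [FORCE]. ROWS is JSON, a list of rows, each a list of 3 entries, a list of its own where there are three numbers: the closure, from -1 (fully open) to 1 (shut), then the shift along the tool's x, y, z in units of 30 mm (1.0 is 30 mm), then the turn about the tool's x in units of 5 degrees (1.0 is 5 degrees). In form: [[hand, [x, y, z], yaw], ...]. A call has exactly 8 rows; each row shifts and turns the commanded pose from where the row before left it, along the tool's axes as they then stand; what a row does not reach is not made up. A row lasts 1/12 s, in which the tool goes at most 41.7 mm and 7.16 degrees, less where a joint would pass 70% of its speed; a pose out of reach is approached as far as the arm can. A call is refused whole if a number of a shift passes 1 or a number of a turn 1, either way. A call with a gripper value outside its range is refused whole. The fingers move at their own pace and stop on an object; FORCE is the grip in N (left out, the last holds). Time passes only in rows, so rows that do not move let the fingers close, or fill a call up. It gives the time, the measured TCP pose, the force and the opening at its end, in the units of the state.
- env.observe(): the state, without advancing time (a new reading comes with each control period).
- optics.get_image(name): name is "scene" or "top"; returns the picture (420x560x3 uint8, red, green, blue); there is no depth.
- optics.camera_params(name): a dict with "fx", "fy", "cx", "cy" (pixels), "k1" (the pictures are not rectified: a ray, as slopes to the right and down, at radius r is drawn at 1 + k1 r^2 times it, then the intrinsics apply), "xyz" and "rotation" of the camera in the world. Camera axes: x right, y down, z forward; pixel columns grow to the right and rows downward; lengths in m; the calibration is good to about 2 mm. A picture is of the moment at which its call begins. camera_params takes no time and is no camera call.
- env.close_job(): hands the job in, once; it reports no verdict.
The state is a dict: "time_s": time; "q": joint angles; "qvel": joint speeds; "joint_efforts": joint torques, N m; "position": TCP position; "tool_rot": TCP orientation; "ft_force": force on the tool from outside, world axes, zero at the start; "wrist_torque": the same for the moment, N m; "grip_width": finger opening in m.
Only numpy, scipy, OpenCV 4.12 (cv2) and the standard library are available. Lean on these libraries where they do the work, as an engineer would, in place of code of your own. Each camera call takes 0.05 s, during which the arm holds its last target.

## Task

The shoe rack is about to be carried to another room. Lay the folded steel shoehorn flat in the empty right-hand compartment of the open drawer, then push the drawer fully shut, then take the orange-headed locking pin out of its wooden block and push it fully home in the hole in the top of the rack's base, so that it locks the drawer. Let go of everything, and leave the tin, shoe tree, brush and jar where they are.

Things in the scene. Friction and masses are not known exactly. Their poses are not given: they have to be found in the camera images.
- shoehorn: Folded stainless steel travel shoehorn, lying flat loose on the table: 119 mm long (own x, from -62 mm to +57 mm), 26 mm wide (own y), 11 mm thick, with a 14 mm thick hinge barrel at the +x end. 90 g. Origin: centre of its underside; z up.
- drawer (a joint): Slide of the shallow drawer in the rack's base, in m: 0 = fully shut, 0.16 = fully out. Starts 0.12 to 0.15 open. It moves horizontally along the x axis of lock_hole (opens towards -x, shuts towards +x). About 1.5 N of friction; it stays where it is left.
- drawer_knob (a point): Outer end of the turned dark wooden knob, 32 mm across, in the middle of the drawer's front; it stands 28 mm out of the front. 42 mm above the table, moves with the drawer. Axes as lock_hole.
- drawer_bay (a point): Point on the floor (18 mm above the table) of the drawer's empty right-hand compartment, 64 mm behind the drawer's outer front face; moves with the drawer. From here it is 50 mm to the front panel (-x), 140 mm to the rear, 87 mm to the right side (-y), 85 mm to a divider (+y). Walls rise 37 mm above the floor, front panel 48 mm. Only the drawn-out part is open from above. Axes as lock_hole.
- lock_hole (a point): Centre of the mouth of the lock hole in the base's top, 85 mm above the table, 34 mm behind the base's front face, 90 mm left of its middle. x: from front to rear of the rack; y: to its left; z: up. Framed by a thin dark steel square. 13 mm across, 2 mm chamfer, through the 16 mm top; with the drawer fully shut it lines up with an 18 mm hole in the drawer's block beneath, free to 60 mm below the mouth.
- rack: Fixed white laminate base of the shoe rack, 300 mm wide, 230 mm deep, 85 mm tall, its top 16 mm thick; a low white slatted tier, up to 195 mm above the table, stands on its rear 90 mm. The drawer slides out of its front. Left of the drawer's divider are a dark strike block and two grey rubber toe guards. Origin: bottom middle of its front face; axes as lock_hole.
- pin: Locking pin, 95 mm long, 60 g, standing upright in its block: a 10 mm steel shank 50 mm long with a tapered foot, and above it an orange cylindrical head 24 mm across and 45 mm tall, whose underside rests on the block. Origin: foot of the shank, on the axis; z along the axis, up to the head. Fully home in the lock hole the head's underside rests on the base's top and the foot is 50 mm below the hole's mouth.
- pin_block: Fixed light wooden block 70 x 70 x 56 mm with a 14 mm hole in the middle of its top in which the pin stands. Origin: centre of its underside.
- tin: Bystander: round aluminium tin with dented lid, 70 mm across, 25 mm tall. Origin: centre of its underside.
- shoe_tree: Bystander: cedar half-shoe tree, about 155 mm long along its x, 65 mm wide, 62 mm tall. Origin: on its underside near the middle.
- brush: Bystander: shoe brush, 150 mm along its x, 45 mm wide, 38 mm tall. Origin: centre of its underside.
- jar: Bystander: small amber jar, 52 mm across, 55 mm tall. Origin: centre of its underside.

How it is judged:
By the outcome, as a careful person would: the job done as asked, in the order asked, and still so for the second after the job is handed in, with the robot touching nothing.
It also fails if it takes over 72 s, if anything falls off the work surface, if the arm or the gripper's body presses on something with over 40 N, if the wrist force passes 120 N, or if a joint passes its speed limit or range.

## Working session

There is one attempt and no reset: what is moved stays moved. The work goes in short steps, Python scripts to look and compute and a shell command to move; the robot and the scene stay as the last step left them, time stands still between calls to the robot, and variables do not carry over. Pictures are saved under pics/ and viewed, and the job is handed in when it is done.

```bash
ls; mkdir -p pics; python3 - <<'E'
from rig import env, optics
import cv2
print(env.observe())
for n in("scene","top"):
    print(n,optics.camera_params(n))
    im=optics.get_image(n)
    cv2.imwrite(f"pics/{n}0.png",cv2.resize(im[:,:,::-1],(800,600),interpolation=cv2.INTER_CUBIC))
    cv2.imwrite(f"pics/raw_{n}0.png",im[:,:,::-1])
E
```

```text
pics
{'time_s': 0.0, 'q': array([-8.59637698e+01,  2.18409458e+01,  7.43842658e+01, -9.62643002e-04,
        8.38593191e+01, -1.23354594e+01]), 'qvel': array([-0.06495181, -0.01943771,  0.05067112, -0.0273636 ,  0.10231027,
        0.00023954]), 'joint_efforts': array([-1.82819153e-03, -4.48465025e+01, -2.31281608e+01, -2.39991432e-04,
        4.77027294e-03,  2.68438178e-06]), 'position': array([ 0.15502317, -0.52765345,  0.40411489]), 'tool_rot': array([[-1.20508585e-04,  9.59452873e-01,  2.81869065e-01],
       [ 1.47050489e-03,  2.81868933e-01, -9.59451793e-01],
       [-9.99998912e-01,  2.98867661e-04, -1.44484777e-03]]), 'ft_force': array([ 0.12294922, -0.44628668, -0.57575057]), 'wrist_torque': array([ 0.03092231,  0.00577052, -0.02028507]), 'grip_width': 0.08537766891544722}
scene {'fx': 474.9341424268844, 'fy': 474.9341424268844, 'cx': 279.42836648396116, 'cy': 203.99689334971788, 'k1': -0.02551738755763707, 'xyz': array([ 1.25094101, -0.29013585,  1.39097512]), 'rotation': array([[ 0.39656159,  0.79222982, -0.4638004 ],
       [ 0.91798674, -0.33877171,  0.20623792],
       [ 0.00626537, -0.50754865, -0.86160032]])}
top {'fx': 390.5777807865923, 'fy': 390.5777807865923, 'cx': 278.15732261933397, 'cy': 206.96923961952604, 'k1': -0.06149370830213667, 'xyz': array([0.46219149, 0.00617312, 1.17871585]), 'rotation': array([[-0.00235371, -0.99585308,  0.09094559],
       [-0.99975667,  0.00433813,  0.02162832],
       [-0.02193316, -0.09087255, -0.99562097]])}
```

View pics/scene0.png

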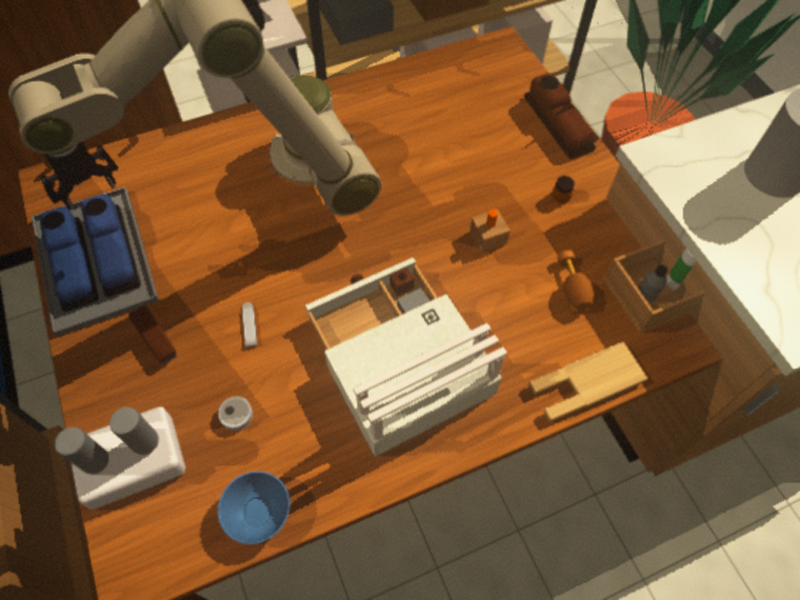

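View pics/top0.png

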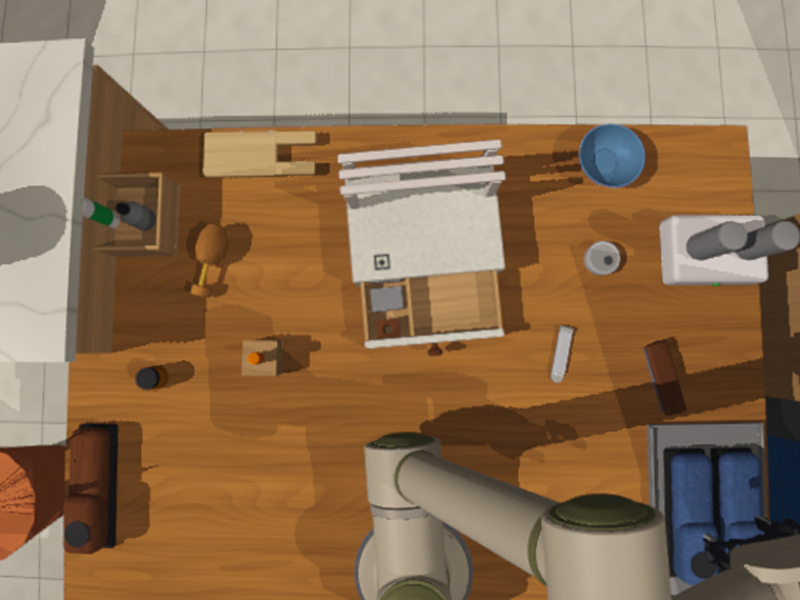

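The pictures show the rack ahead at top view (350-505, 190-345) with its drawer open towards the robot. The shoehorn is at (562,353), the pin in its block at (258,358), and the lock hole square at (381,262). I'll enlarge crops of these.

```bash
cat > h.py <<'E'
import numpy as np, cv2
from rig import env, optics
def K(p): return np.array([[p['fx'],0,p['cx']],[0,p['fy'],p['cy']],[0,0,1.]])
D=lambda p: np.array([p['k1'],0,0,0,0.])
def ray(n,uv):
    p=optics.camera_params(n)
    s=cv2.undistortPointsIter(np.array([[uv]],float),K(p),D(p),None,None,(3,50,1e-12))[0,0]
    return p['xyz'],p['rotation']@np.array([s[0],s[1],1])
def plane(n,uv,z):
    o,d=ray(n,uv); return o+d*(z-o[2])/d[2]
def proj(n,X):
    p=optics.camera_params(n); c=p['rotation'].T@(np.asarray(X,float)-p['xyz'])
    return cv2.projectPoints(c.reshape(1,1,3),np.zeros(3),np.zeros(3),K(p),D(p))[0].ravel()
def tri(a,b):
    (o1,d1),(o2,d2)=ray("scene",a),ray("top",b)
    d1/=np.linalg.norm(d1);d2/=np.linalg.norm(d2)
    t=np.linalg.lstsq(np.c_[d1,-d2],o2-o1,rcond=None)[0]
    A=o1+d1*t[0];B=o2+d2*t[1]; return (A+B)/2,np.linalg.norm(A-B)
def crop(im,x,y,w,h,s,name):
    c=cv2.resize(im[y:y+h,x:x+w],None,fx=s,fy=s,interpolation=cv2.INTER_CUBIC)
    for i in range(0,w,10): cv2.putText(c,str(x+i),(i*s,8),0,.3,(0,255,255),1); cv2.line(c,(i*s,10),(i*s,14),(0,255,255),1)
    for j in range(0,h,10): cv2.putText(c,str(y+j),(0,j*s+4),0,.3,(0,255,255),1); cv2.line(c,(20,j*s),(24,j*s),(0,255,255),1)
    cv2.imwrite(name,c)
E
python3 - <<'E'
from h import *
t=cv2.imread("pics/raw_top0.png");s=cv2.imread("pics/raw_scene0.png")
crop(t,235,120,130,135,4,"pics/t_rack.png")
crop(t,375,220,50,55,10,"pics/t_horn.png")
crop(t,160,225,50,50,10,"pics/t_pin.png")
crop(s,205,175,155,145,4,"pics/s_rack.png")
crop(s,320,135,50,50,10,"pics/s_pin.png")
E
```

```text
(no output)
```

View pics/t_rack.png

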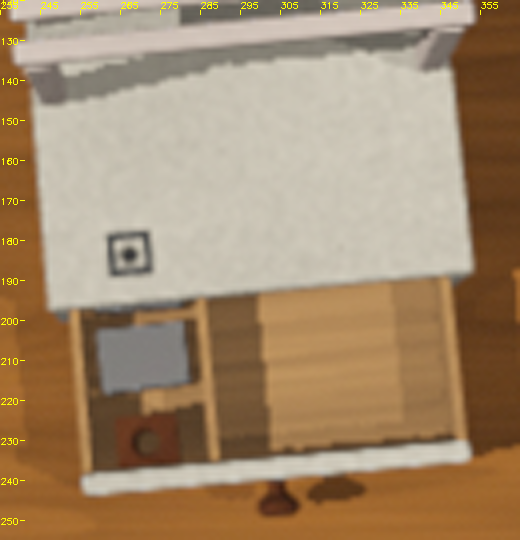

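View pics/t_horn.png

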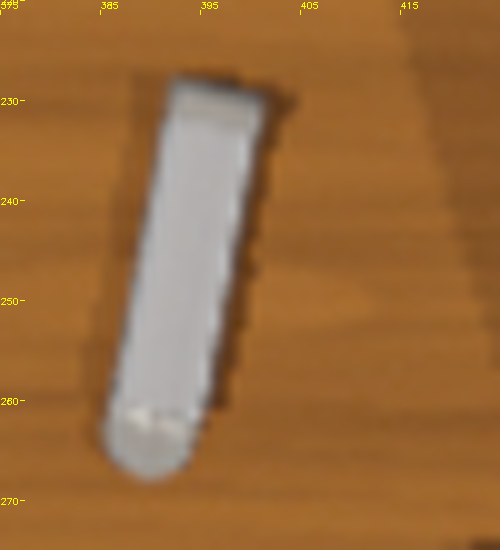

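View pics/t_pin.png

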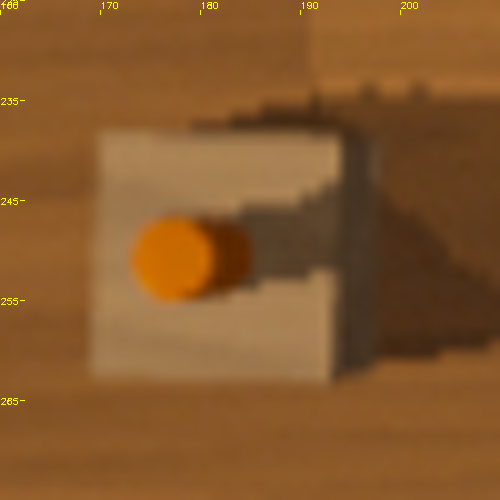

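View pics/s_rack.png

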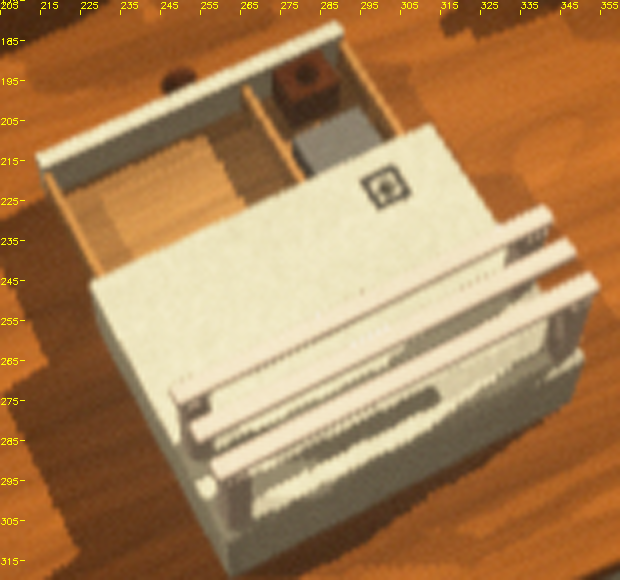

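View pics/s_pin.png

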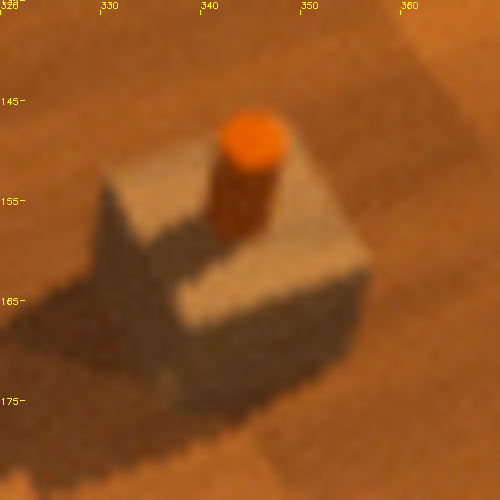

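```bash
python3 - <<'E'
from h import *
np.set_printoptions(precision=4,suppress=True)
def T(x,y,x0,y0,s): return (x0+(x+.5)/s-.5,y0+(y+.5)/s-.5)
tr=lambda x,y:T(x,y,235,120,4); sr=lambda x,y:T(x,y,205,175,4)
th=lambda x,y:T(x,y,375,220,10); tp=lambda x,y:T(x,y,160,225,10); sp=lambda x,y:T(x,y,320,135,10)
print("hole top/scene",plane("top",tr(130,253),.085),plane("scene",sr(386,187),.085),tri(sr(386,187),tr(130,253)))
L=plane("top",tr(48,310),.085);R=plane("top",tr(473,273),.085)
print("front corners",L,R,np.linalg.norm(L-R),"yaw(x axis)",np.degrees(np.arctan2(*( (L-R)[:2][::-1])))-90)
L=plane("scene",sr(433,125),.085);R=plane("scene",sr(92,284),.085)
print("front corners scene",L,R,np.linalg.norm(L-R),"yaw",np.degrees(np.arctan2(*( (L-R)[:2][::-1])))-90)
for a in [(178,78),(268,96),(150,480),(132,300),(228,330)]: print("horn",plane("top",th(*a),.011))
print("pin top",plane("top",tp(172,259),.101),plane("scene",sp(253,140),.101),tri(sp(253,140),tp(172,259)))
for a in [(98,130),(342,131),(332,380),(88,376)]: print("block",plane("top",tp(*a),.056))
for a in [(265,502),(290,502),(279,515)]: print("knob",plane("top",tr(*a),.042))
L=plane("top",tr(84,493),.066);R=plane("top",tr(471,460),.066); print("drawer front",L,R)
L=plane("scene",sr(335,22),.066);R=plane("scene",sr(38,155),.066); print("drawer front sc",L,R)
E
```

```text
hole top/scene [0.6307 0.061  0.085 ] [0.6325 0.0598 0.085 ] (array([0.6311, 0.0609, 0.082 ]), np.float64(0.0005509656798644544))
front corners [0.5904 0.119  0.085 ] [ 0.6153 -0.181   0.085 ] 0.3009556214006061 yaw(x axis) 4.733547194563485
front corners scene [0.5962 0.1177 0.085 ] [ 0.6207 -0.1802  0.085 ] 0.29888155106363906 yaw 4.700142653517133
horn [ 0.5063 -0.3094  0.011 ]
horn [ 0.5008 -0.3362  0.011 ]
horn [ 0.3872 -0.298   0.011 ]
horn [ 0.4404 -0.2939  0.011 ]
horn [ 0.4313 -0.3223  0.011 ]
pin top [0.4408 0.3111 0.101 ] [0.4434 0.3092 0.101 ] (array([0.4406, 0.3119, 0.0963]), np.float64(0.0010158605770919612))
block [0.4771 0.3463 0.056 ]
block [0.4768 0.2747 0.056 ]
block [0.4053 0.2766 0.056 ]
block [0.4062 0.3479 0.056 ]
knob [ 0.4548 -0.0347  0.042 ]
knob [ 0.4547 -0.0528  0.042 ]
knob [ 0.4454 -0.0447  0.042 ]
drawer front [0.4616 0.0947 0.066 ] [ 0.4841 -0.1802  0.066 ]
drawer front sc [0.4646 0.0911 0.066 ] [ 0.4875 -0.1789  0.066 ]
```

```bash
cat >> h.py <<'E'
np.set_printoptions(precision=4,suppress=True)
A=np.radians(4.72); RX=np.array([np.cos(A),np.sin(A)]); RY=np.array([-np.sin(A),np.cos(A)])
HOLE=np.array([.6315,.0605]); MID=HOLE-.034*RX-.090*RY   # rack origin
def rk(P): d=np.asarray(P)[:2]-MID; return np.array([d@RX,d@RY])
def wd(x,y): return MID+x*RX+y*RY
def need(p,yaw=None):
    """units to go to TCP p: in present tool axes; and after the turn to yaw (deg of tool z)"""
    s=env.observe(); R=s['tool_rot']; y0=np.degrees(np.arctan2(R[1,2],R[0,2]))
    d=np.asarray(p)-s['position']; print('t',round(s['time_s'],2),'pos',s['position'],'yaw',round(y0,2),'F',s['ft_force'],'grip',round(s['grip_width'],4))
    print('now-axes units',R.T@d/.03)
    if yaw is not None:
        t=-((yaw-y0+180)%360-180); a=np.radians(yaw)
        R2=np.array([[0,np.sin(-a),np.cos(a)],[0,np.cos(a),np.sin(a)],[-1,0,0]]); R2[:,1]=np.cross(R2[:,2],R2[:,0])
        print('turn units',t/5,'then units',R2.T@d/.03)
E
python3 - <<'E'
from h import *
def T(x,y,x0,y0,s): return (x0+(x+.5)/s-.5,y0+(y+.5)/s-.5)
tr=lambda x,y:T(x,y,235,120,4); sr=lambda x,y:T(x,y,205,175,4)
print(env.tips_ahead, MID)
print("divider",[rk(plane("top",tr(*a),.055)) for a in [(204,300),(214,458)]])
print("rwall",[rk(plane("top",tr(*a),.055)) for a in [(445,280),(462,440)]])
print("drawer front",[rk(plane("top",tr(*a),.066)) for a in [(84,493),(471,460)]],[rk(plane("scene",sr(*a),.066)) for a in [(335,22),(38,155)]])
print("divider sc",[rk(plane("scene",sr(*a),.055)) for a in [(247,88),(300,180)]],"rwall",[rk(plane("scene",sr(*a),.055)) for a in [(47,175),(103,275)]])
print("knob end",rk(plane("top",tr(279,515),.042)))
need([.4478,-.311,.30],-102.2)
E
```

```text
0.1734 [ 0.605 -0.032]
divider [array([-0.001 ,  0.0411]), array([-0.1154,  0.0438])]
rwall [array([-0.0016, -0.134 ]), array([-0.1178, -0.1346])]
drawer front [array([-0.1325,  0.138 ]), array([-0.1327, -0.1377])] [array([-0.1299,  0.1343]), array([-0.1292, -0.1367])]
divider sc [array([-0.1129,  0.0427]), array([-0.0164,  0.0407])] rwall [array([-0.1152, -0.1364]), array([-0.0138, -0.1344])]
knob end [-0.1601  0.0004]
t 0.1 pos [ 0.155  -0.5277  0.4042] yaw -73.63 F [ 0.2177 -0.3737  0.2997] grip 0.0851
now-axes units [ 3.4806 11.3979 -4.1734]
turn units 5.714628210911542 then units [ 3.4723  8.0122 -9.1209]
```

```bash
python3 -m inch '[[0,[0.4,0,0],1],[0,[0.4,0,0],1],[0,[0.4,0,0],1],[0,[0.4,0,0],1],[0,[0.4,0,0],1],[0,[0.4,0,0],0.7],[0,[0,0.87,-1],0],[0,[0,0.87,-1],0]]'
python3 -m inch '[[0,[0,0.87,-1],0],[0,[0,0.87,-1],0],[0,[0,0.87,-1],0],[0,[0,0.87,-1],0],[0,[0,0.87,-1],0],[0,[0,0.87,-1],0],[0,[0,0.87,-1],0],[0,[0.5,0,0],0]]'
python3 -c "
from h import *
need([.4478,-.311,.176],-102.2)"
```

```text
time_s: 0.77
position: [0.2183, -0.4801, 0.3314]
tool_rot: [[-0.0, 0.977, -0.214], [0.002, -0.214, -0.977], [-1.0, -0.001, -0.002]]
ft_force: [1.2, -0.9, 0.0]
grip_width: 0.0425
time_s: 1.43
position: [0.4456, -0.3092, 0.3195]
tool_rot: [[0.004, 0.979, -0.204], [-0.002, -0.204, -0.979], [-1.0, 0.005, 0.001]]
ft_force: [-0.0, -0.7, 0.2]
grip_width: 0.0431
t 1.43 pos [ 0.4456 -0.3092  0.3195] yaw -101.79 F [-0.028  -0.681   0.2035] grip 0.0431
now-axes units [4.7844 0.0621 0.0368]
turn units 0.08170526293667421 then units [4.7839 0.0856 0.0432]
```

```bash
python3 -m inch '[[0,[0.8,0.03,0.02],0.08],[0,[0.8,0.03,0.02],0],[0,[0.8,0,0],0],[0,[0.7,0,0],0],[0,[0.6,0,0],0],[0,[0.4,0,0],0],[0,[0.3,0,0],0],[0,[0,0,0],0]]'
python3 -c "
from h import *
need([.4478,-.311,.176],-102.2)
im=optics.get_image('scene')[:,:,::-1]; u,v=proj('scene',[.4478,-.311,.01]); print(u,v); crop(im,int(u)-50,int(v)-45,100,90,7,'pics/g1.png')"
```

```text
time_s: 2.1
position: [0.4427, -0.3144, 0.184]
tool_rot: [[-0.002, 0.976, -0.217], [0.002, -0.217, -0.976], [-1.0, -0.003, -0.002]]
ft_force: [-0.1, 0.0, -0.3]
grip_width: 0.0428
t 2.1 pos [ 0.4427 -0.3144  0.184 ] yaw -102.53 F [-0.0564  0.0147 -0.3477] grip 0.0428
now-axes units [ 0.2681  0.1427 -0.1465]
turn units -0.06573551494794856 then units [ 0.2682  0.1428 -0.1462]
174.00534432432175 225.82671463503155
```

View pics/g1.png

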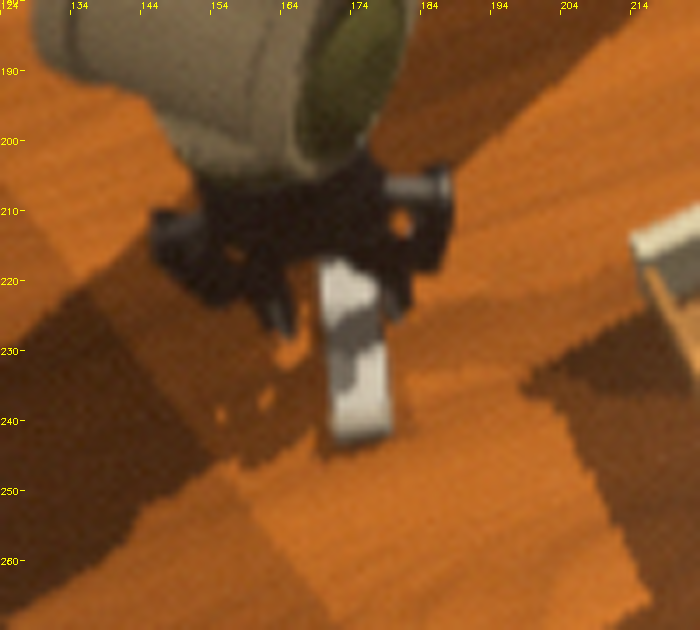

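The open fingers straddle the horn at (174,220), slightly left of centre. This agrees with the measured offset, so I correct it, lower and close.

```bash
python3 -m inch '[[0,[0,0.1,-0.1],0],[0,[0.15,0.04,-0.04],0],[0,[0.1,0,0],0],[0,[0,0,0],0],[0.7,[0,0,0],0],[0.7,[0,0,0],0],[0.7,[0,0,0],0],[0.7,[0,0,0],0]]' 50
python3 -c "
from h import *
need([.4478,-.311,.176],-102.2)"
```

```text
time_s: 2.82
position: [0.448, -0.3114, 0.1786]
tool_rot: [[0.0, 0.976, -0.217], [-0.0, -0.217, -0.976], [-1.0, 0.001, 0.0]]
ft_force: [0.1, 1.3, 4.6]
grip_width: 0.0242
t 2.82 pos [ 0.448  -0.3114  0.1786] yaw -102.53 F [0.0817 1.3249 4.6388] grip 0.0242
now-axes units [ 0.088  -0.0086 -0.013 ]
turn units -0.06532735037301336 then units [ 0.088  -0.0085 -0.013 ]
```

```bash
python3 -m inch '[[0.7,[0,0,0],0],[0.7,[0,0,0],0],[0.7,[-0.3,0,0],0],[0.7,[-0.5,0,0],0],[0.7,[-0.5,0,0],0],[0.7,[-0.7,0,0],0],[0.7,[0,0,0],0],[0.7,[0,0,0],0]]'
python3 -c "
from h import *
need([.4478,-.311,.176],-102.2)
im=optics.get_image('scene')[:,:,::-1]; u,v=proj('scene',[.4478,-.311,.05]); print(u,v); crop(im,int(u)-50,int(v)-45,100,90,7,'pics/g2.png')"
```

```text
time_s: 3.48
position: [0.4479, -0.3114, 0.239]
tool_rot: [[0.001, 0.976, -0.217], [-0.001, -0.217, -0.976], [-1.0, 0.002, 0.001]]
ft_force: [0.9, 0.5, -1.6]
grip_width: 0.0245
t 3.48 pos [ 0.4479 -0.3114  0.239 ] yaw -102.53 F [ 0.8862  0.5236 -1.5779] grip 0.0245
now-axes units [ 2.0999 -0.0098 -0.0146]
turn units -0.0651699970177333 then units [ 2.0999 -0.0066 -0.0123]
171.70196824432583 219.99976335637115
```

View pics/g2.png

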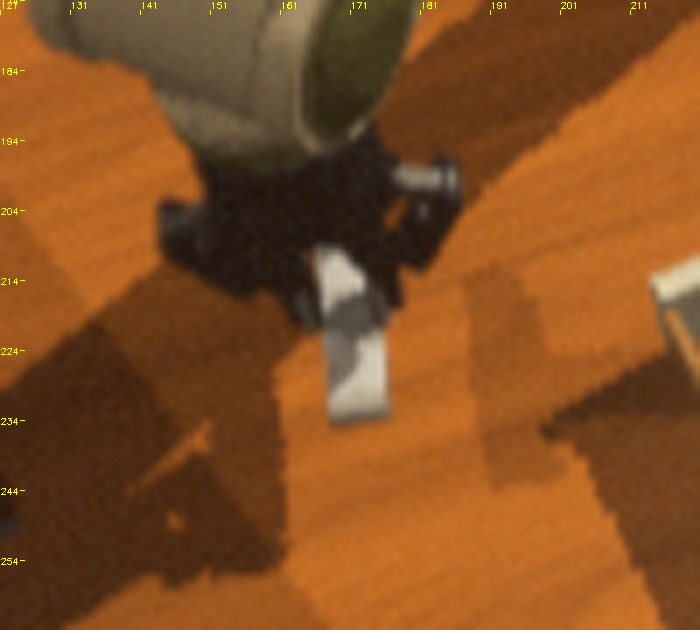

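The horn is gripped across its middle and off the table. Next I raise it and turn it to lie along the drawer's y axis.

```bash
python3 -m inch '[[0.7,[-0.5,0,0],-1],[0.7,[-0.5,0,0],-1],[0.7,[-0.5,0,0],-1],[0.7,[-0.4,0,0],-1],[0.7,[0,0,0],-1],[0.7,[0,0,0],-1],[0.7,[0,0,0],-1],[0.7,[0,0,0],-1]]'
python3 -m inch '[[0.7,[0,0,0],-1],[0.7,[0,0,0],-1],[0.7,[0,0,0],-1],[0.7,[0,0,0],-1],[0.7,[0,0,0],-1],[0.7,[0,0,0],-1],[0.7,[0,0,0],-1],[0.7,[0,0,0],-1]]'
python3 -m inch '[[0.7,[0,0,0],-1],[0.7,[0,0,0],-1],[0.7,[0,0,0],-1],[0.7,[0,0,0],-1],[0.7,[0,0,0],-1],[0.7,[0,0,0],-0.45],[0.7,[0,0,0],0],[0.7,[0,0,0],0]]'
python3 -c "
from h import *
p=wd(-.069,-.046); print(p)
need([*p,.29],4.72)"
```

```text
time_s: 4.2
position: [0.4478, -0.3113, 0.2939]
tool_rot: [[-0.002, 0.885, 0.465], [0.002, 0.465, -0.885], [-1.0, -0.001, -0.002]]
ft_force: [-0.4, 0.3, -0.3]
grip_width: 0.024
time_s: 4.87
position: [0.4478, -0.3113, 0.2938]
tool_rot: [[-0.002, 0.379, 0.925], [0.002, 0.925, -0.379], [-1.0, 0.001, -0.002]]
ft_force: [-0.1, -0.1, -1.1]
grip_width: 0.0238
time_s: 5.53
position: [0.4479, -0.3114, 0.2942]
tool_rot: [[-0.001, -0.081, 0.997], [0.001, 0.997, 0.081], [-1.0, 0.002, -0.001]]
ft_force: [-0.7, 0.3, -1.3]
grip_width: 0.0242
[ 0.54   -0.0835]
t 5.53 pos [ 0.4479 -0.3114  0.2942] yaw 4.64 F [-0.6652  0.2697 -1.3162] grip 0.0242
now-axes units [0.148  7.3217 3.6767]
turn units -0.01669370957196179 then units [0.1412 7.3166 3.6872]
```

```bash
python3 -m inch '[[0.7,[0,0.8,0.4],0],[0.7,[0,1,0.5],0],[0.7,[0,1,0.5],0],[0.7,[0,1,0.5],0],[0.7,[0,1,0.5],0],[0.7,[0,1,0.5],0],[0.7,[0,0.9,0.48],0],[0.7,[0,0.6,0.3],0]]'
python3 -m inch '[[0.7,[0,0.02,0],0],[0.7,[0.4,0,0],0],[0.7,[0.4,0,0],0],[0.7,[0.3,0,0],0],[0.7,[0,0,0],0],[0.7,[0,0,0],0],[0.7,[0,0,0],0],[0.7,[0,0,0],0]]'
python3 -c "
from h import *
p=wd(-.069,-.046); print(p)
need([*p,.198],4.72)
for n in('scene','top'):
  im=optics.get_image(n)[:,:,::-1]; u,v=proj(n,[*p,.08]); print(u,v); crop(im,int(u)-60,int(v)-50,120,100,6,f'pics/p1{n}.png')"
```

```text
time_s: 6.2
position: [0.5405, -0.0815, 0.2948]
tool_rot: [[-0.001, -0.082, 0.997], [0.001, 0.997, 0.082], [-1.0, 0.001, -0.001]]
ft_force: [0.1, 0.1, -0.9]
grip_width: 0.0238
time_s: 6.87
position: [0.5399, -0.0837, 0.2628]
tool_rot: [[0.001, -0.082, 0.997], [-0.0, 0.997, 0.082], [-1.0, -0.001, 0.001]]
ft_force: [-0.3, -0.3, -1.6]
grip_width: 0.0241
[ 0.54   -0.0835]
t 6.87 pos [ 0.5399 -0.0837  0.2628] yaw 4.7 F [-0.3335 -0.2509 -1.6008] grip 0.0241
now-axes units [2.1611 0.0085 0.0014]
turn units -0.004902754987608659 then units [2.1611 0.0073 0.0037]
247.66590867179156 214.17482368973828
318.49404336927284 214.7567270027342
```

View pics/p1scene.png

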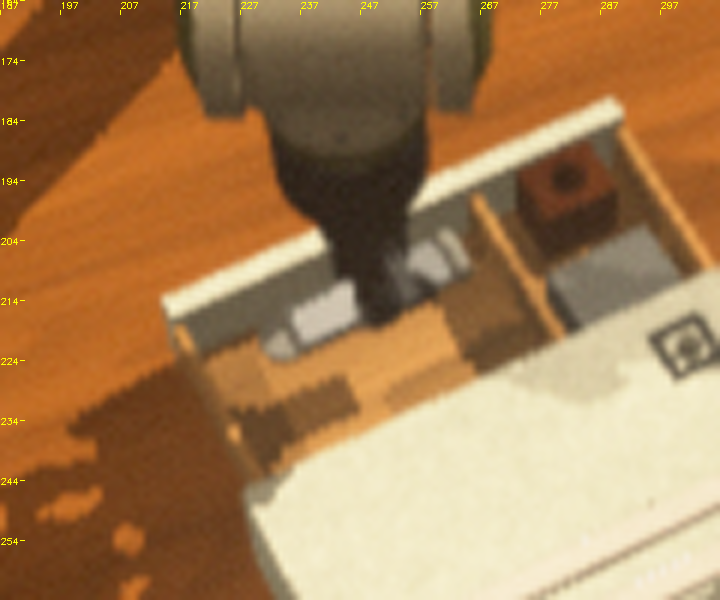

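View pics/p1top.png

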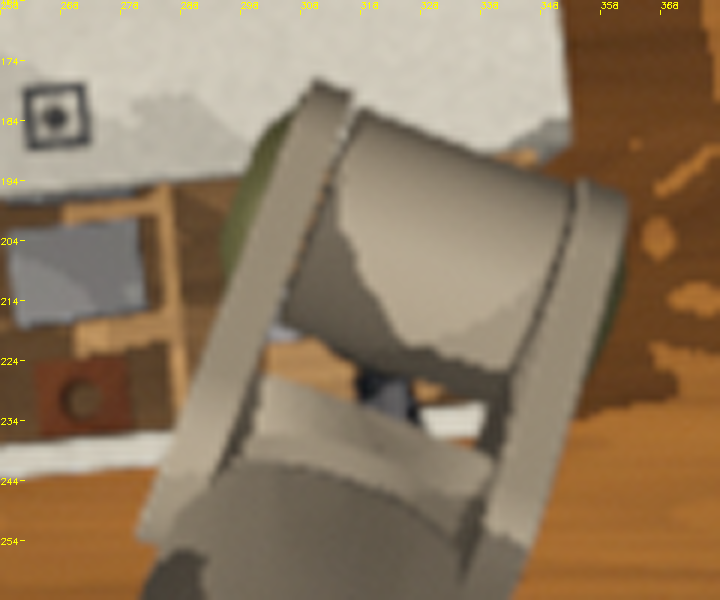

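The scene view shows the horn held level above the compartment at about (250,214). It is clear of the side wall, the divider at (270,215) and the front panel, so I lower it.

```bash
python3 -m inch '[[0.7,[0.4,0,0],0],[0.7,[0.5,0,0],0],[0.7,[0.5,0,0],0],[0.7,[0.4,0,0],0],[0.7,[0.25,0,0],0],[0.7,[0.1,0,0],0],[0.7,[0,0,0],0],[0.7,[0,0,0],0]]'
python3 -c "
from h import *
p=wd(-.069,-.046)
need([*p,.1965],4.72)"
```

```text
time_s: 7.63
position: [0.5401, -0.0835, 0.1983]
tool_rot: [[0.001, -0.082, 0.997], [-0.0, 0.997, 0.082], [-1.0, -0.0, 0.001]]
ft_force: [-0.4, -1.3, 0.2]
grip_width: 0.0243
t 7.63 pos [ 0.5401 -0.0835  0.1983] yaw 4.73 F [-0.3822 -1.2517  0.1858] grip 0.0243
now-axes units [ 0.0596  0.     -0.0006]
turn units 0.0017853260665447123 then units [ 0.0596 -0.     -0.0005]
```

```bash
python3 -m inch '[[0.7,[0.04,0,0],0],[0.7,[0,0,0],0],[0.7,[0,0,0],0],[0.35,[0,0,0],0],[0.2,[0,0,0],0],[0,[0,0,0],0],[0,[0,0,0],0],[0,[0,0,0],0]]'
python3 -m inch '[[0,[-0.2,0,0],0],[0,[-0.5,0,0],0],[0,[-0.8,0,0],0],[0,[-1,0,0],0],[0,[-1,0,0],0],[0,[-0.7,0,0],0],[0,[0,0,-0.5],0],[0,[0,0,-1],0]]'
python3 -m inch '[[0.5,[0,0,-1],0],[1,[0,0,-1],0],[1,[0,0,-1],0],[1,[0,0,-1],0],[1,[0,0,-0.5],0],[1,[0,0,0],0],[1,[0,0,0],0],[1,[0,0,0],0]]'
python3 -c "
from h import *
p=wd(-.21,0)
need([*p,.205],4.72)
for n in('scene','top'):
  im=optics.get_image(n)[:,:,::-1]; u,v=proj(n,[*wd(-.07,0),.08]); print(u,v); crop(im,int(u)-60,int(v)-50,120,100,6,f'pics/p2{n}.png')"
```

```text
time_s: 8.3
position: [0.5399, -0.0835, 0.1966]
tool_rot: [[0.0, -0.082, 0.997], [-0.0, 0.997, 0.082], [-1.0, -0.0, 0.0]]
ft_force: [0.1, -0.1, -0.2]
grip_width: 0.0428
time_s: 8.97
position: [0.4959, -0.0872, 0.3242]
tool_rot: [[0.005, -0.083, 0.997], [-0.002, 0.997, 0.083], [-1.0, -0.002, 0.005]]
ft_force: [-1.6, -1.1, -1.0]
grip_width: 0.0425
time_s: 9.63
position: [0.3612, -0.0985, 0.3229]
tool_rot: [[0.001, -0.082, 0.997], [-0.001, 0.997, 0.082], [-1.0, -0.001, 0.001]]
ft_force: [-0.2, 0.6, 0.9]
grip_width: -0.0004
t 9.63 pos [ 0.3612 -0.0985  0.3229] yaw 4.72 F [-0.2173  0.5901  0.8913] grip -0.0004
now-axes units [3.9317 1.5432 1.277 ]
turn units -0.00012298893407205468 then units [3.9313 1.5401 1.2818]
260.4943738221398 208.04412663242493
302.24803860499264 216.51747689502395
```

View pics/p2scene.png

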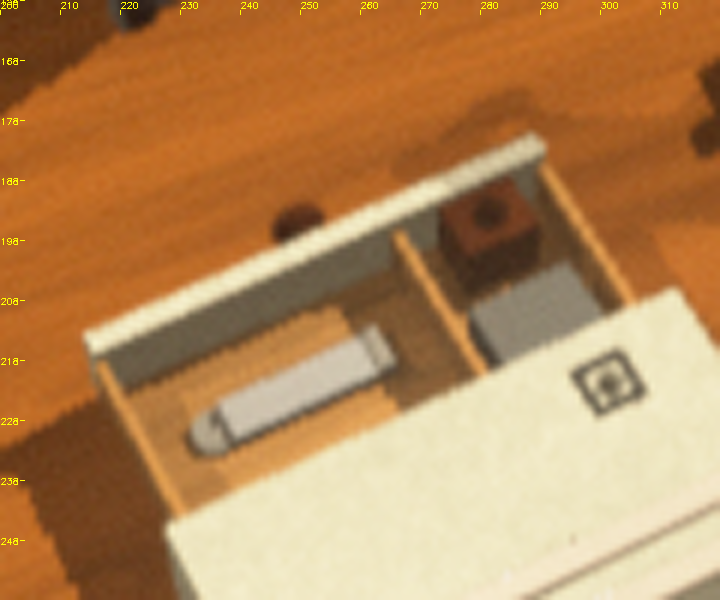

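View pics/p2top.png

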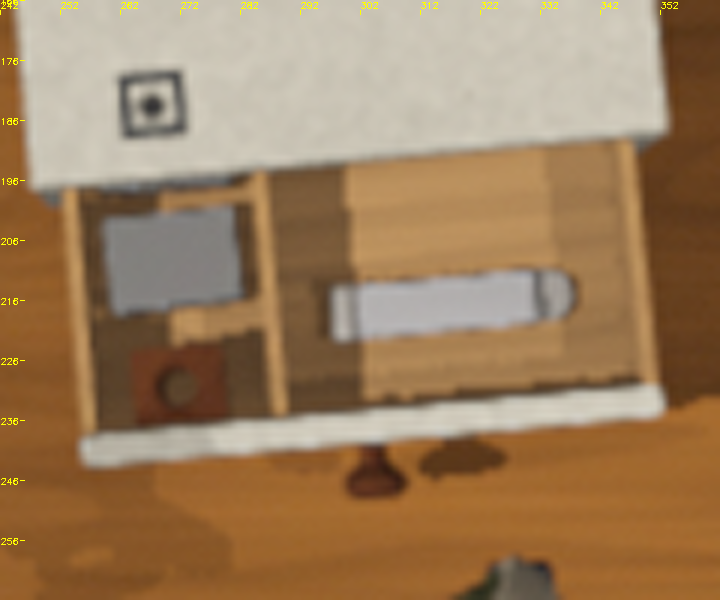

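The horn lies flat in the right compartment: top view (331-378, 272-342 px scaled), well clear of all the walls. Next I take the shut fingers in front of the knob.

```bash
python3 -m inch '[[1,[0.3,0.77,0.64],0],[1,[0.5,0.77,0.64],0],[1,[0.8,0,0],0],[1,[0.8,0,0],0],[1,[0.8,0,0],0],[1,[0.6,0,0],0],[1,[0.3,0,0],0],[1,[0,0,0],0]]'
python3 -c "
from h import *
p=wd(-.21,0)
need([*p,.20],4.72)
for n in('scene','top'):
  im=optics.get_image(n)[:,:,::-1]; u,v=proj(n,[*wd(-.17,0),.04]); print(u,v); crop(im,int(u)-50,int(v)-40,100,80,6,f'pics/p3{n}.png')"
```

```text
time_s: 10.4
position: [0.3954, -0.0488, 0.1977]
tool_rot: [[-0.003, -0.083, 0.997], [0.002, 0.997, 0.083], [-1.0, 0.002, -0.003]]
ft_force: [-0.0, 0.6, 0.4]
grip_width: 0.0002
t 10.4 pos [ 0.3954 -0.0488  0.1977] yaw 4.77 F [-0.0022  0.5603  0.4266] grip 0.0002
now-axes units [-0.0751 -0.0149  0.0108]
turn units 0.009101142101565074 then units [-0.075  -0.0151  0.0111]
247.323051280366 191.18475152903315
304.8005109808168 251.7550604316006
```

View pics/p3scene.png

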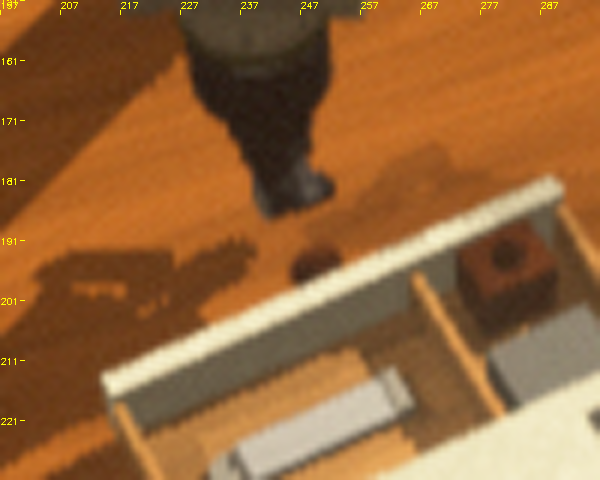

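The shut fingers at (245,184) stand in front of the knob at (249,196), in line with it. I push gently.

```bash
python3 -m inch '[[1,[0,0,0.25],0],[1,[0,0,0.25],0],[1,[0,0,0.25],0],[1,[0,0,0.25],0],[1,[0,0,0.25],0],[1,[0,0,0.25],0],[1,[0,0,0.25],0],[1,[0,0,0.25],0]]'
python3 -m inch '[[1,[0,0,0.3],0],[1,[0,0,0.3],0],[1,[0,0,0.3],0],[1,[0,0,0.3],0],[1,[0,0,0.3],0],[1,[0,0,0.3],0],[1,[0,0,0.3],0],[1,[0,0,0.2],0]]'
python3 -c "
from h import *
p=wd(-.21,0)
need([*p,.20],4.72)
print(rk(env.observe()['position']))
im=optics.get_image('scene')[:,:,::-1]; crop(im,190,160,130,110,6,'pics/p4scene.png')"
```

```text
time_s: 11.17
position: [0.4554, -0.044, 0.1995]
tool_rot: [[-0.0, -0.082, 0.997], [0.0, 0.997, 0.082], [-1.0, 0.0, -0.0]]
ft_force: [-2.5, -0.4, 2.1]
grip_width: 0.0002
time_s: 11.83
position: [0.5247, -0.0384, 0.1994]
tool_rot: [[0.001, -0.083, 0.997], [-0.0, 0.997, 0.083], [-1.0, -0.0, 0.001]]
ft_force: [-2.3, 0.6, 0.6]
grip_width: -0.0003
t 11.83 pos [ 0.5247 -0.0384  0.1994] yaw 4.73 F [-2.3164  0.6449  0.6064] grip -0.0003
now-axes units [-0.0209 -0.0082 -4.3128]
turn units 0.0025916812377431596 then units [-0.0186 -0.0092 -4.3128]
[-0.0806  0.0003]
```

View pics/p4scene.png

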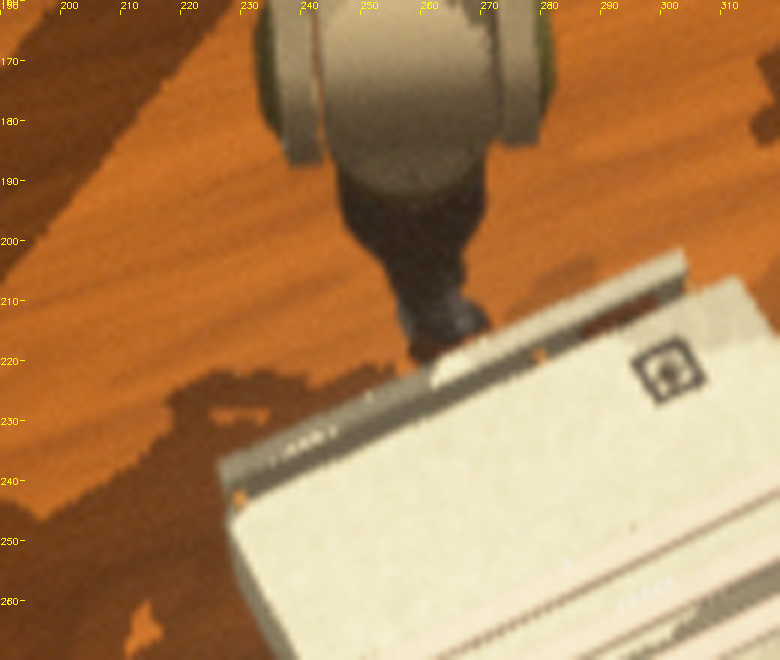

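```bash
python3 -m inch '[[1,[0,0,0.2],0],[1,[0,0,0.2],0],[1,[0,0,0.15],0],[1,[0,0,0.1],0],[1,[0,0,0.1],0],[1,[0,0,0.1],0],[1,[0,0,0],0],[1,[0,0,0],0]]'
python3 -c "
from h import *
print(rk(env.observe()['position']))
im=optics.get_image('scene')[:,:,::-1]; crop(im,190,160,130,110,6,'pics/p5scene.png')"
```

```text
time_s: 12.55
position: [0.5492, -0.0364, 0.1997]
tool_rot: [[0.001, -0.082, 0.997], [-0.0, 0.997, 0.082], [-1.0, -0.0, 0.001]]
ft_force: [-0.3, -0.4, -0.0]
grip_width: -0.0002
[-0.056   0.0002]
```

View pics/p5scene.png

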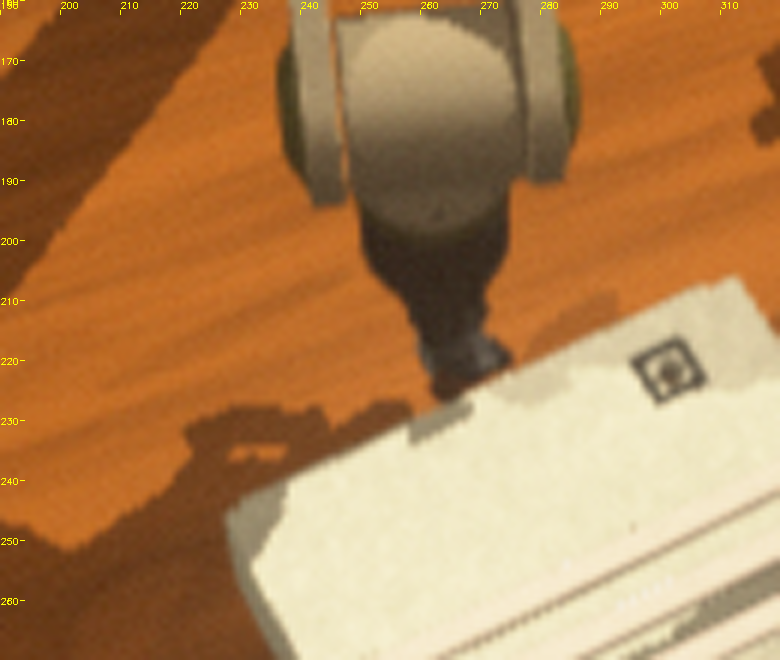

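```bash
python3 -m inch '[[1,[0,0,0.06],0],[1,[0,0,0.06],0],[1,[0,0,0.06],0],[1,[0,0,0.06],0],[1,[0,0,0],0],[1,[0,0,0],0],[1,[0,0,0],0],[1,[0,0,0],0]]'
python3 -m inch '[[1,[0,0,0.05],0],[1,[0,0,0.04],0],[1,[0,0,0.04],0],[1,[0,0,0],0],[1,[0,0,0],0],[1,[0,0,0],0],[1,[0,0,0],0],[1,[0,0,0],0]]'
python3 -c "
from h import *
print(rk(env.observe()['position']))"
```

```text
time_s: 13.27
position: [0.5561, -0.0358, 0.1995]
tool_rot: [[0.0, -0.082, 0.997], [0.0, 0.997, 0.082], [-1.0, -0.0, 0.0]]
ft_force: [-0.6, -0.4, 0.1]
grip_width: -0.0002
time_s: 13.93
position: [0.5601, -0.0355, 0.1996]
tool_rot: [[0.0, -0.082, 0.997], [-0.0, 0.997, 0.082], [-1.0, -0.0, 0.0]]
ft_force: [-0.4, 1.0, -0.4]
grip_width: 0.0004
[-0.0451  0.0002]
```

```bash
python3 -m inch '[[1,[0,0,0.04],0],[1,[0,0,0.03],0],[1,[0,0,0.03],0],[1,[0,0,0],0],[1,[0,0,0],0],[1,[0,0,0],0],[1,[0,0,0],0],[1,[0,0,0],0]]'
python3 -c "
from h import *
print(rk(env.observe()['position']))
im=optics.get_image('top')[:,:,::-1]; crop(im,235,165,130,100,6,'pics/p6top.png')"
```

```text
time_s: 14.6
position: [0.563, -0.0352, 0.1995]
tool_rot: [[0.0, -0.082, 0.997], [-0.0, 0.997, 0.082], [-1.0, -0.0, 0.0]]
ft_force: [-0.1, -0.3, 0.4]
grip_width: -0.0002
[-0.0421  0.0003]
```

View pics/p6top.png

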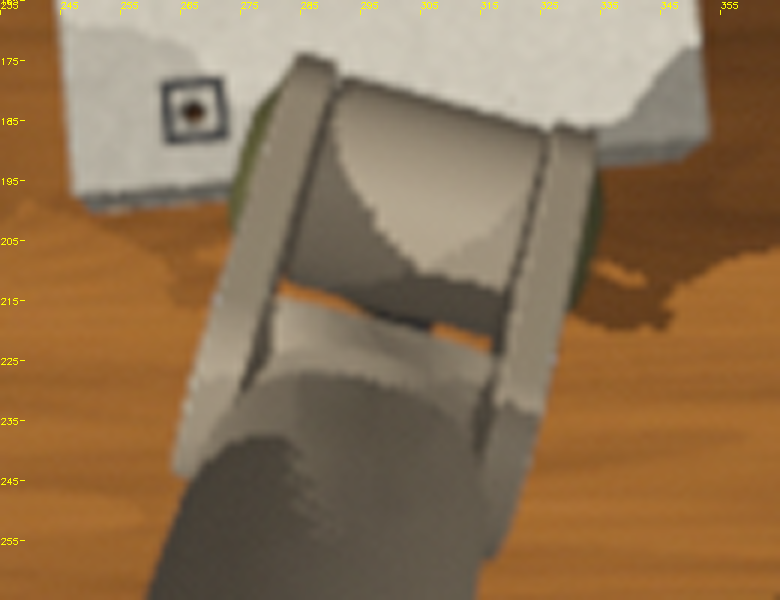

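```bash
python3 -m inch '[[1,[0,0,0.03],0],[1,[0,0,0.03],0],[1,[0,0,0.02],0],[1,[0,0,0],0],[1,[0,0,0],0],[1,[0,0,0],0],[1,[0,0,0],0],[1,[0,0,0],0]]'
python3 -m inch '[[1,[0,0,0.03],0],[1,[0,0,0.03],0],[1,[0,0,0.02],0],[1,[0,0,0],0],[1,[0,0,0],0],[1,[0,0,0],0],[1,[0,0,0],0],[1,[0,0,0],0]]'
python3 -c "
from h import *
print(rk(env.observe()['position']))"
```

```text
time_s: 15.32
position: [0.5641, -0.0351, 0.1995]
tool_rot: [[-0.005, -0.083, 0.997], [-0.0, 0.997, 0.083], [-1.0, 0.0, -0.005]]
ft_force: [-12.0, -3.2, 8.1]
grip_width: 0.0001
time_s: 15.98
position: [0.5651, -0.0351, 0.1995]
tool_rot: [[-0.011, -0.083, 0.996], [-0.0, 0.997, 0.083], [-1.0, 0.001, -0.011]]
ft_force: [-22.0, -6.1, 14.8]
grip_width: -0.0001
[-0.04    0.0002]
```

Force rose to 22 N against the stop, so the drawer is shut. I back off, rise, open and go above the pin.

```bash
python3 -m inch '[[1,[0,0,-0.3],0],[1,[0,0,-0.8],0],[1,[0,0,-1],0],[1,[-0.8,0,-0.5],0],[1,[-1,0,0],0],[0,[-1,0,0],0],[-0.5,[-0.7,0,0],0],[-0.5,[0,0,0],0]]'
python3 -c "
from h import *
need([.442,.310,.30],4.72)
for n in('scene','top'):
  im=optics.get_image(n)[:,:,::-1]; crop(im,200 if n=='scene' else 235,165,130,100,6,f'pics/p7{n}.png')"
```

```text
time_s: 16.65
position: [0.4906, -0.0413, 0.3086]
tool_rot: [[0.008, -0.082, 0.997], [-0.003, 0.997, 0.082], [-1.0, -0.003, 0.008]]
ft_force: [0.5, -0.3, 0.1]
grip_width: 0.0358
t 16.65 pos [ 0.4906 -0.0413  0.3086] yaw 4.73 F [ 0.4514 -0.312   0.1055] grip 0.0358
now-axes units [ 0.2449 11.8053 -0.6504]
turn units 0.00175425080669811 then units [ 0.2877 11.8044 -0.6499]
```

View pics/p7scene.png

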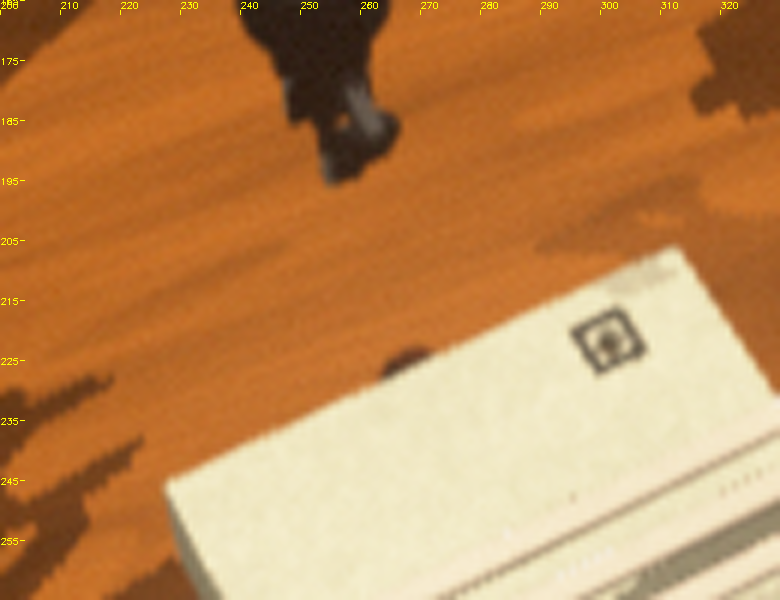

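View pics/p7top.png

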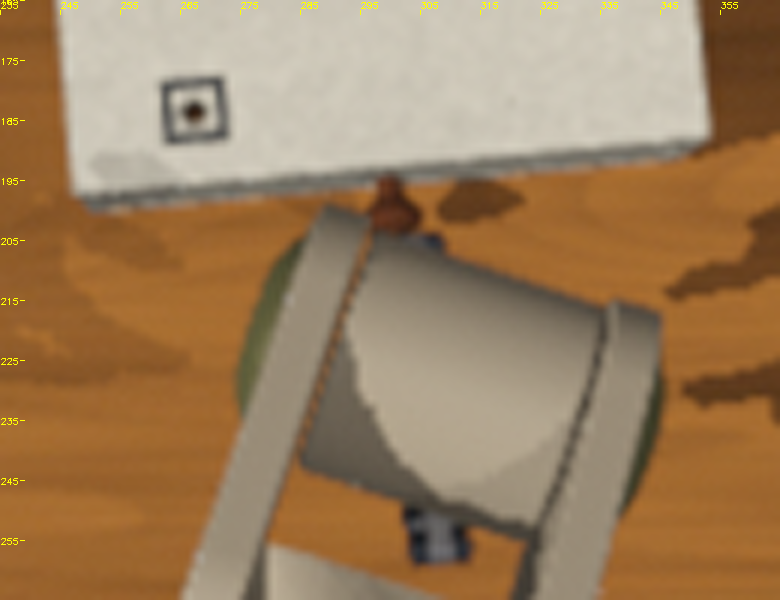

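The drawer front is flush with the base, with only the knob showing at top (300,202). I go above the pin.

```bash
python3 -m inch '[[-0.5,[0,0.8,0],0],[-0.5,[0,1,-0.1],0],[-0.5,[0,1,-0.1],0],[-0.5,[0,1,-0.1],0],[-0.5,[0,1,-0.1],0],[-0.5,[0,1,-0.1],0],[-0.5,[0,1,-0.1],0],[-0.5,[0,1,0],0]]'
python3 -m inch '[[-0.5,[0,1,0],0],[-0.5,[0,1,0],0],[-0.5,[0,1,0],0],[-0.5,[0,0.7,0],0],[-0.5,[0,0.3,0],0],[-0.5,[0,0,0],0],[-0.5,[0,0,0],0],[-0.5,[0,0,0],0]]'
python3 -c "
from h import *
print('knob end',rk(plane('top',(300,202.8),.042)))
need([.442,.310,.236],4.72)
for n in('scene','top'):
  im=optics.get_image(n)[:,:,::-1]; u,v=proj(n,[.442,.31,.08]); crop(im,int(u)-50,int(v)-40,100,80,6,f'pics/p8{n}.png')"
```

```text
time_s: 17.42
position: [0.452, 0.1919, 0.3031]
tool_rot: [[-0.003, -0.082, 0.997], [-0.0, 0.997, 0.082], [-1.0, -0.0, -0.003]]
ft_force: [0.5, -0.9, -0.5]
grip_width: 0.0642
time_s: 18.08
position: [0.4432, 0.3091, 0.304]
tool_rot: [[-0.001, -0.081, 0.997], [-0.001, 0.997, 0.081], [-1.0, -0.001, -0.001]]
ft_force: [0.1, -0.0, 0.4]
grip_width: 0.0638
knob end [-0.027   0.0012]
t 18.08 pos [0.4432 0.3091 0.304 ] yaw 4.67 F [ 0.1171 -0.0198  0.4273] grip 0.0638
now-axes units [ 2.2677  0.0355 -0.0343]
turn units -0.01059951519782203 then units [ 2.2677  0.0342 -0.0365]
```

View pics/p8scene.png

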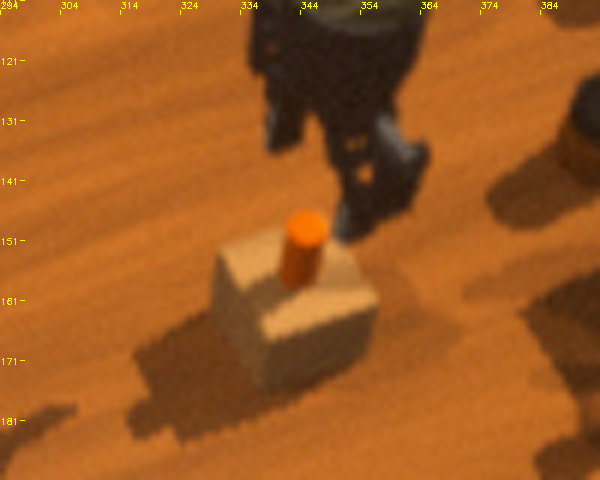

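View pics/p8top.png

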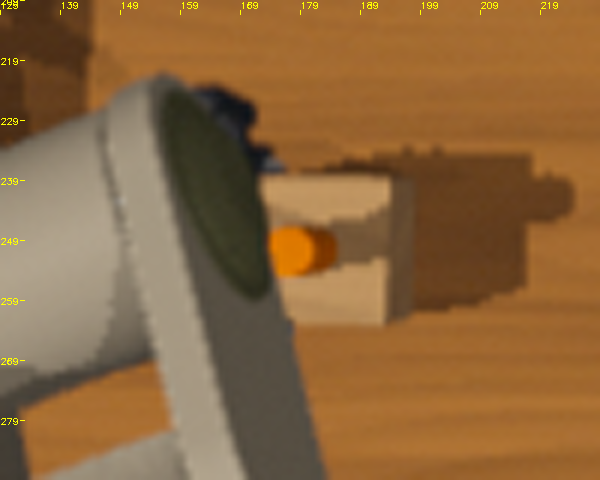

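```bash
python3 -m inch '[[-0.5,[0.3,0.035,-0.035],0],[-0.5,[0.5,0,0],0],[-0.5,[0.5,0,0],0],[-0.5,[0.4,0,0],0],[-0.5,[0.3,0,0],0],[-0.5,[0.25,0,0],0],[-0.5,[0,0,0],0],[-0.5,[0,0,0],0]]'
python3 -c "
from h import *
need([.442,.310,.236],4.72)
for n in('scene','top'):
  im=optics.get_image(n)[:,:,::-1]; u,v=proj(n,[.442,.31,.08]); crop(im,int(u)-40,int(v)-35,80,70,8,f'pics/p9{n}.png')"
```

```text
time_s: 18.85
position: [0.4419, 0.311, 0.237]
tool_rot: [[-0.0, -0.082, 0.997], [-0.0, 0.997, 0.082], [-1.0, -0.0, -0.0]]
ft_force: [0.2, 0.2, 0.5]
grip_width: 0.0638
t 18.85 pos [0.4419 0.311  0.237 ] yaw 4.71 F [0.1511 0.1995 0.4822] grip 0.0638
now-axes units [ 0.0324 -0.0319  0.0008]
turn units -0.0016557033964431866 then units [ 0.0324 -0.0319  0.0008]
```

View pics/p9scene.png

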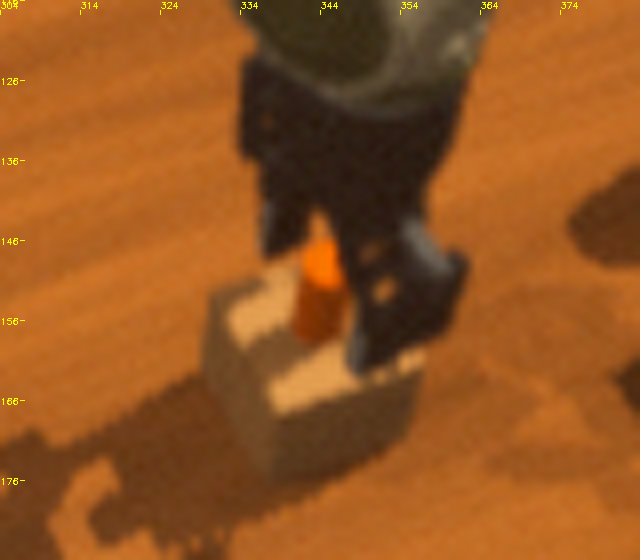

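The head at (344,152) stands midway between the fingers, so I close on it.

```bash
python3 -m inch '[[-0.2,[0,-0.03,0],0],[0.1,[0,0,0],0],[0.3,[0,0,0],0],[0.7,[0,0,0],0],[0.8,[0,0,0],0],[0.8,[0,0,0],0],[0.8,[0,0,0],0],[0.8,[0,0,0],0]]' 60
python3 -c "
from h import *
need([.442,.310,.236],4.72)"
python3 -m inch '[[0.8,[-0.2,0,0],0],[0.8,[-0.4,0,0],0],[0.8,[-0.5,0,0],0],[0.8,[-0.7,0,0],0],[0.8,[-0.7,0,0],0],[0.8,[-0.7,0,0],0],[0.8,[0,0,0],0],[0.8,[0,0,0],0]]'
python3 -c "
from h import *
need([*HOLE,.33],4.72)
for n in('scene','top'):
  im=optics.get_image(n)[:,:,::-1]; u,v=proj(n,[.442,.31,.14]); crop(im,int(u)-40,int(v)-35,80,70,8,f'pics/p10{n}.png')"
```

```text
time_s: 19.62
position: [0.4419, 0.3102, 0.2375]
tool_rot: [[0.001, -0.082, 0.997], [0.0, 0.997, 0.082], [-1.0, 0.0, 0.001]]
ft_force: [-2.6, -0.8, 5.3]
grip_width: 0.0226
t 19.62 pos [0.4419 0.3102 0.2375] yaw 4.73 F [-2.6366 -0.8386  5.2666] grip 0.0226
now-axes units [ 0.0489 -0.0063  0.0026]
turn units 0.0018289820883751417 then units [ 0.0489 -0.0063  0.0026]
time_s: 20.28
position: [0.4417, 0.3101, 0.3336]
tool_rot: [[0.001, -0.082, 0.997], [0.001, 0.997, 0.082], [-1.0, 0.001, 0.002]]
ft_force: [-0.4, -0.0, -1.7]
grip_width: 0.0227
t 20.28 pos [0.4417 0.3101 0.3336] yaw 4.72 F [-0.3585 -0.049  -1.7343] grip 0.0227
now-axes units [ 0.1228 -8.814   5.6181]
turn units 0.0006949984619438965 then units [ 0.1191 -8.8136  5.6189]
```

View pics/p10scene.png

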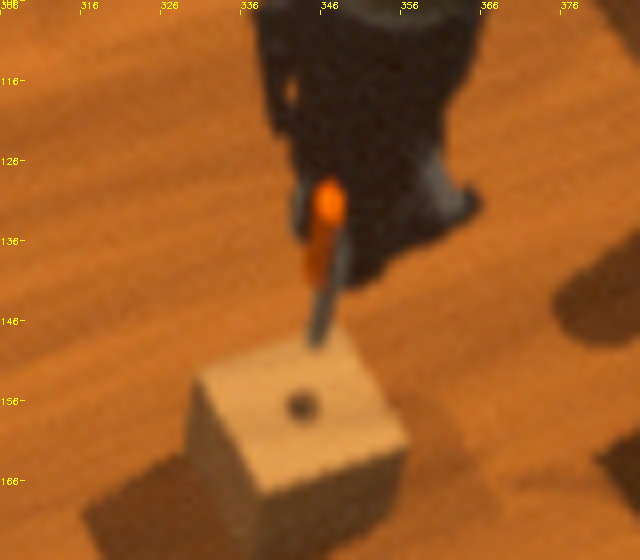

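```bash
python3 -c "
from h import *
s=env.observe()['position']; z=s[2]-.2315
for n in('scene','top'):
  u,v=proj(n,[.442,.31,.14]); print(n,'origin',int(u)-40,int(v)-35,'top',proj(n,[s[0],s[1],z+.095]),'foot',proj(n,[s[0],s[1],z]))
# observed scene head top / foot
u0,v0=306,106
T=lambda x,y:(u0+(x+.5)/8-.5,v0+(y+.5)/8-.5)
print(T(330,203),plane('scene',T(330,203),z+.095),T(317,347),plane('scene',T(317,347),z))
"
```

```text
scene origin 306 106 top [348.4676 130.2566] foot [344.8056 148.183 ]
top origin 133 215 top [166.7561 250.8433] foot [177.1835 250.1442]
(346.8125, 130.9375) [0.442  0.3038 0.1954] (345.1875, 148.9375) [0.445  0.3098 0.1004]
```

View pics/p10top.png

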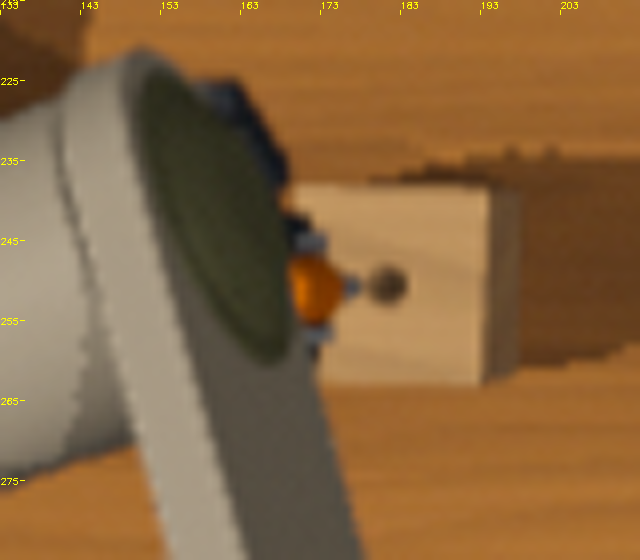

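The pin is held with its shank bare at scene (345,140-149). I move it over the lock hole.

```bash
python3 -m inch '[[0.8,[0,-0.7,0.45],0],[0.8,[0,-1,0.64],0],[0.8,[0,-1,0.64],0],[0.8,[0,-1,0.64],0],[0.8,[0,-1,0.64],0],[0.8,[0,-1,0.64],0],[0.8,[0,-1,0.64],0],[0.8,[0,-1,0.64],0]]'
python3 -m inch '[[0.8,[0,-0.7,0.45],0],[0.8,[0,-0.4,0.24],0],[0.8,[0,0,0],0],[0.8,[0,0,0],0],[0.8,[0,0,0],0],[0.8,[0,0,0],0],[0.8,[0,0,0],0],[0.8,[0,0,0],0]]'
python3 -c "
from h import *
need([*HOLE,.33],4.72)
for n in('scene','top'):
  im=optics.get_image(n)[:,:,::-1]; u,v=proj(n,[*HOLE,.11]); print(int(u)-30,int(v)-25);crop(im,int(u)-30,int(v)-25,60,50,10,f'pics/p11{n}.png')"
```

```text
time_s: 21.05
position: [0.6091, 0.0905, 0.3314]
tool_rot: [[-0.003, -0.082, 0.997], [0.0, 0.997, 0.082], [-1.0, 0.0, -0.003]]
ft_force: [0.7, -0.5, -0.9]
grip_width: 0.0225
time_s: 21.72
position: [0.6313, 0.0618, 0.3332]
tool_rot: [[0.0, -0.084, 0.997], [0.0, 0.997, 0.084], [-1.0, 0.0, 0.0]]
ft_force: [0.0, 0.9, -0.4]
grip_width: 0.0229
t 21.72 pos [0.6313 0.0618 0.3332] yaw 4.79 F [ 0.0029  0.8818 -0.4183] grip 0.0229
now-axes units [ 0.1083 -0.0443  0.0044]
turn units 0.014072094452950523 then units [ 0.1083 -0.0443  0.0045]
271 192
236 156
```

View pics/p11scene.png

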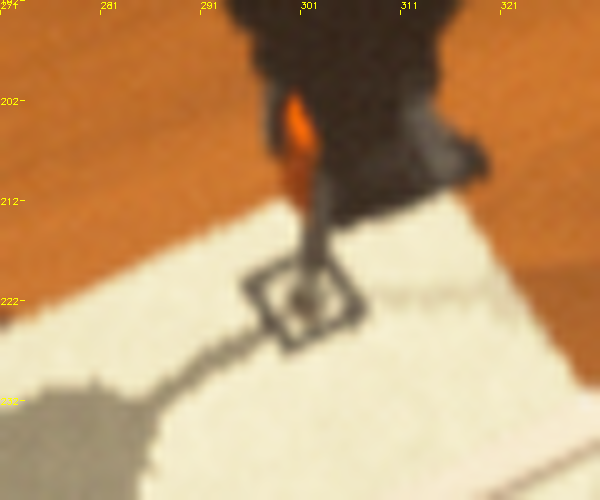

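View pics/p11top.png

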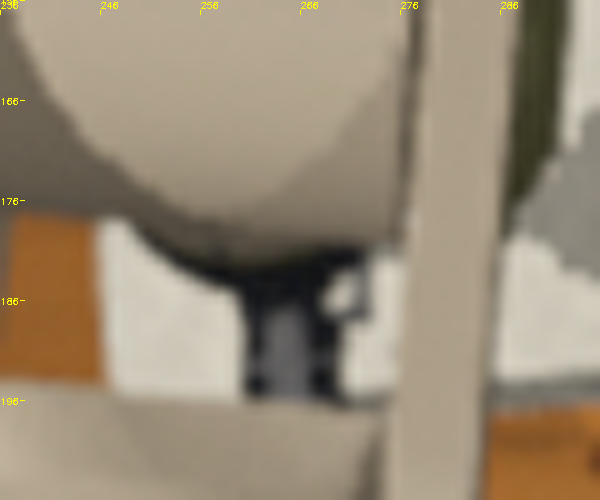

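```bash
python3 -c "
from h import *
T=lambda x,y:(271+(x+.5)/10-.5,192+(y+.5)/10-.5)
s=env.observe()['position'];z=s[2]-.2315
h=plane('scene',T(305,300.5),.085); f=plane('scene',T(313,264),z)
print(z,h,f,(h-f)[:2], 'TCP-foot',s-f)
"
```

```text
0.1016855849201311 [0.6331 0.0593 0.085 ] [0.6303 0.0625 0.1017] [ 0.0028 -0.0032] TCP-foot [ 0.0011 -0.001   0.2315]
```

```bash
python3 -m inch '[[0.8,[0,-0.07,0.035],0],[0.8,[0.15,0,0],0],[0.8,[0.15,0,0],0],[0.8,[0.1,0,0],0],[0.8,[0,0,0],0],[0.8,[0,0,0],0],[0.8,[0,0,0],0],[0.8,[0,0,0],0]]'
python3 -c "
from h import *
need([*HOLE,.33],4.72)
for i in range(4):
  im=optics.get_image('scene')[:,:,::-1].astype(float); a=im if i==0 else a+im
im=(a/4).astype(np.uint8)
u,v=301,216; crop(im,u-17,v-15,34,30,22,f'pics/p12.png'); cv2.imwrite('pics/p12raw.png',im)"
```

```text
time_s: 22.48
position: [0.6329, 0.0589, 0.3212]
tool_rot: [[0.0, -0.082, 0.997], [-0.0, 0.997, 0.082], [-1.0, -0.0, 0.0]]
ft_force: [-0.7, 0.1, -0.1]
grip_width: 0.0226
t 22.48 pos [0.6329 0.0589 0.3212] yaw 4.72 F [-0.6784  0.1289 -0.1288] grip 0.0226
now-axes units [-0.293   0.0563 -0.042 ]
turn units 0.000596054607348151 then units [-0.293   0.0563 -0.0421]
```

View pics/p12.png

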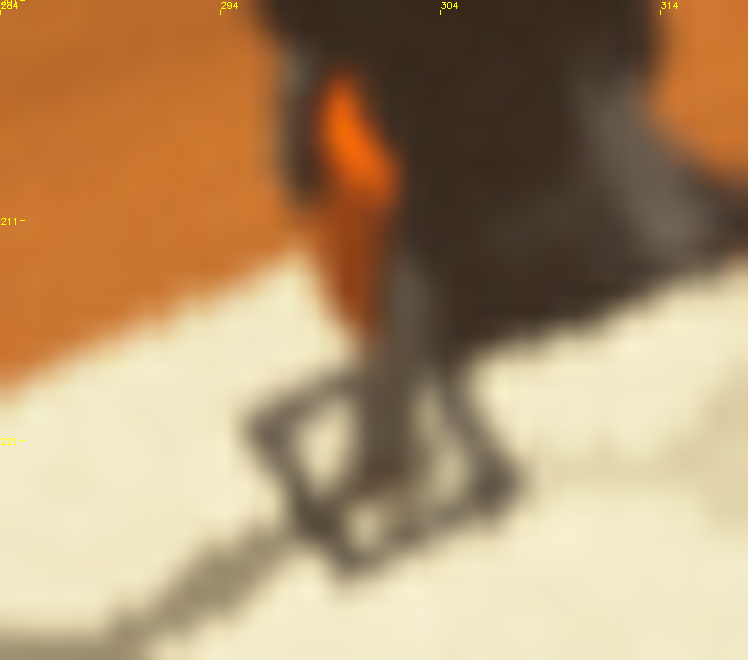

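```bash
python3 -c "
from h import *
C=lambda p:((p[0]-284+.5)*22-.5,(p[1]-201+.5)*22-.5)
h=plane('scene',(301.05,221.6),.085)
s=env.observe()['position'];z=s[2]-.2315
print('h',h,'z',z)
for k in [0,.0047,.015,.03,.05]: print(k,np.round(C(proj('scene',h+[0,0,k]))))
print('per mm x',np.subtract(C(proj('scene',h+[.001,0,0])),C(proj('scene',h))),'per mm y',np.subtract(C(proj('scene',h+[0,.001,0])),C(proj('scene',h))))
im=cv2.imread('pics/p12raw.png')
for v in range(214,227): print(v,im[v,294:312].astype(int).sum(1))
"
```

```text
h [0.6331 0.0593 0.085 ] z 0.0896641337833767
0 [386. 464.]
0.0047 [387. 448.]
0.015 [390. 413.]
0.03 [395. 361.]
0.05 [402. 291.]
per mm x [2.9409 5.7002] per mm y [ 6.396  -2.4391]
214 [568 611 659 653 521 293 228 208 241 198 149 139 141 144 142 150 150 175]
215 [662 668 669 665 605 408 253 212 239 196 152 141 147 159 168 215 246 370]
216 [672 672 674 671 654 559 328 243 236 198 161 174 231 322 366 503 526 594]
217 [673 675 668 658 604 513 326 246 235 229 199 334 515 566 593 651 662 668]
218 [669 654 596 528 421 325 266 236 243 317 273 453 645 665 671 675 676 672]
219 [637 537 406 340 414 456 286 232 273 424 309 418 621 672 678 678 680 677]
220 [627 390 298 409 567 551 305 235 275 429 378 335 520 659 658 672 673 658]
221 [660 479 317 430 625 523 296 227 263 377 468 354 380 578 618 643 643 623]
222 [674 609 420 342 542 423 252 218 267 395 524 364 277 418 591 614 616 617]
223 [685 661 567 290 354 298 284 314 334 424 448 310 280 437 596 648 655 653]
224 [670 605 547 294 227 301 486 414 345 374 349 395 420 604 652 684 682 677]
225 [568 452 427 372 289 295 477 388 332 432 536 590 605 671 686 693 689 682]
226 [426 421 467 565 526 331 349 439 553 605 657 671 669 679 685 685 684 683]
```

The foot at (301,222) is within about 1 mm of the hole centre (301,221.6), so I lower in and watch the force.

```bash
python3 -m inch '[[0.8,[0.1,0,0],0],[0.8,[0.1,0,0],0],[0.8,[0.1,0,0],0],[0.8,[0.1,0,0],0],[0.8,[0.1,0,0],0],[0.8,[0,0,0],0],[0.8,[0,0,0],0],[0.8,[0,0,0],0]]'
python3 -c "
from h import *
need([*HOLE,.2665],4.72)"
```

```text
time_s: 23.35
position: [0.6327, 0.059, 0.3056]
tool_rot: [[-0.001, -0.082, 0.997], [0.0, 0.997, 0.082], [-1.0, 0.0, -0.001]]
ft_force: [-2.0, 0.9, -1.8]
grip_width: 0.0225
t 23.35 pos [0.6327 0.059  0.3056] yaw 4.73 F [-2.0062  0.9075 -1.8342] grip 0.0225
now-axes units [ 1.3051  0.0512 -0.0344]
turn units 0.002088583611055128 then units [ 1.305   0.0518 -0.0362]
```

```bash
python3 -m inch '[[0.8,[0.15,0,0],0],[0.8,[0.15,0,0],0],[0.8,[0.15,0,0],0],[0.8,[0.15,0,0],0],[0.8,[0.15,0,0],0],[0.8,[0.15,0,0],0],[0.8,[0,0,0],0],[0.8,[0,0,0],0]]'
python3 -c "
from h import *
need([*HOLE,.2665],4.72)"
```

```text
time_s: 24.02
position: [0.6327, 0.059, 0.278]
tool_rot: [[-0.002, -0.082, 0.997], [0.0, 0.997, 0.082], [-1.0, 0.001, -0.002]]
ft_force: [-3.7, 3.0, -4.4]
grip_width: 0.0231
t 24.02 pos [0.6327 0.059  0.278 ] yaw 4.72 F [-3.6856  2.9739 -4.4012] grip 0.0231
now-axes units [ 0.3836  0.0528 -0.0364]
turn units 0.000807155736868026 then units [ 0.3835  0.0529 -0.0371]
```

```bash
python3 -m inch '[[0.8,[0,0.03,-0.03],0],[0.8,[0.1,0,0],0],[0.8,[0.1,0,0],0],[0.8,[0.08,0,0],0],[0.8,[0.06,0,0],0],[0.8,[0.04,0,0],0],[0.8,[0,0,0],0],[0.8,[0,0,0],0]]'
python3 -c "
from h import *
need([*HOLE,.2665],4.72)"
```

```text
time_s: 24.68
position: [0.632, 0.0597, 0.2676]
tool_rot: [[0.0, -0.082, 0.997], [-0.0, 0.997, 0.082], [-1.0, -0.0, 0.0]]
ft_force: [-0.2, 0.7, -0.3]
grip_width: 0.0228
t 24.68 pos [0.632  0.0597 0.2676] yaw 4.72 F [-0.2109  0.7482 -0.3262] grip 0.0228
now-axes units [ 0.037   0.0284 -0.0139]
turn units 0.0005501171873675048 then units [ 0.0371  0.0284 -0.0139]
```

Side forces are gone. I press the last millimetres until the head seats.

```bash
python3 -m inch '[[0.8,[0.04,0,0],0],[0.8,[0.03,0,0],0],[0.8,[0.03,0,0],0],[0.8,[0,0,0],0],[0.8,[0,0,0],0],[0.8,[0,0,0],0],[0.8,[0,0,0],0],[0.8,[0,0,0],0]]'
python3 -c "
from h import *
need([*HOLE,.2665],4.72)"
```

```text
time_s: 25.35
position: [0.6318, 0.0598, 0.2664]
tool_rot: [[0.002, -0.082, 0.997], [-0.0, 0.997, 0.082], [-1.0, -0.001, 0.002]]
ft_force: [-4.1, 0.2, 10.3]
grip_width: 0.0229
t 25.35 pos [0.6318 0.0598 0.2664] yaw 4.73 F [-4.1072  0.1901 10.3065] grip 0.0229
now-axes units [-0.0019  0.0243 -0.0087]
turn units 0.0023439415092639136 then units [-0.0018  0.0243 -0.0087]
```

Motion stopped at z = 0.2664 with 10 N, where seating was predicted (0.2665). I release and rise.

```bash
python3 -m inch '[[0.6,[0,0,0],0],[0.3,[0,0,0],0],[0,[0,0,0],0],[-0.4,[0,0,0],0],[-0.4,[0,0,0],0],[-0.4,[0,0,0],0],[-0.4,[-0.3,0,0],0],[-0.4,[-0.6,0,0],0]]'
python3 -m inch '[[-0.4,[-1,0,0],0],[-0.4,[-1,0,0],0],[-0.4,[-1,0,0],0],[-0.4,[0,0,-1],0],[-0.4,[0,0,-1],0],[-0.4,[0,0,-1],0],[-0.4,[0,0,-1],0],[-0.4,[0,0,-1],0]]'
python3 -m inch '[[-0.4,[0,0,-1],0],[-0.4,[0,0,-1],0],[-0.4,[0,0,-0.5],0],[-0.4,[0,0,0],0],[-0.4,[0,0,0],0],[-0.4,[0,0,0],0],[-0.4,[0,0,0],0],[-0.4,[0,0,0],0]]'
python3 -c "
from h import *
s=env.observe(); print(s['position'],s['ft_force'])
for n in('scene','top'):
  im=optics.get_image(n)[:,:,::-1]; cv2.imwrite(f'pics/f_{n}.png',cv2.resize(im,(800,600),interpolation=cv2.INTER_CUBIC)); u,v=proj(n,[*HOLE,.11]); print(int(u)-40,int(v)-35);crop(im,int(u)-40,int(v)-35,80,70,9,f'pics/p13{n}.png')"
```

```text
time_s: 26.02
position: [0.6317, 0.0597, 0.2903]
tool_rot: [[-0.004, -0.082, 0.997], [0.0, 0.997, 0.082], [-1.0, 0.001, -0.004]]
ft_force: [0.9, 0.4, -0.4]
grip_width: 0.0598
time_s: 26.68
position: [0.4808, 0.0474, 0.3822]
tool_rot: [[0.001, -0.083, 0.997], [-0.0, 0.997, 0.083], [-1.0, -0.0, 0.001]]
ft_force: [0.9, -0.5, 0.3]
grip_width: 0.0598
time_s: 27.35
position: [0.4084, 0.0412, 0.3815]
tool_rot: [[-0.0, -0.083, 0.997], [0.0, 0.997, 0.083], [-1.0, 0.0, -0.0]]
ft_force: [0.4, -0.1, -0.4]
grip_width: 0.0597
[0.4084 0.0412 0.3815] [ 0.407  -0.0768 -0.3894]
261 182
226 146
```

View pics/p13scene.png

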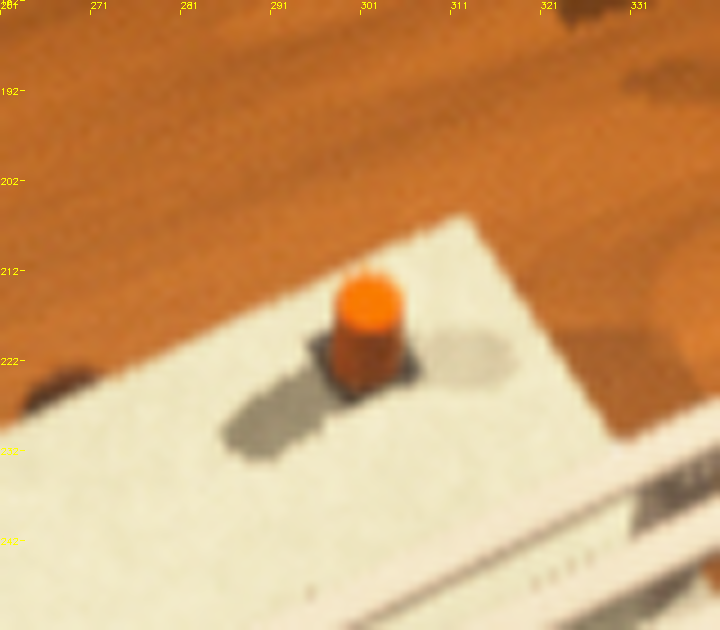

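View pics/p13top.png

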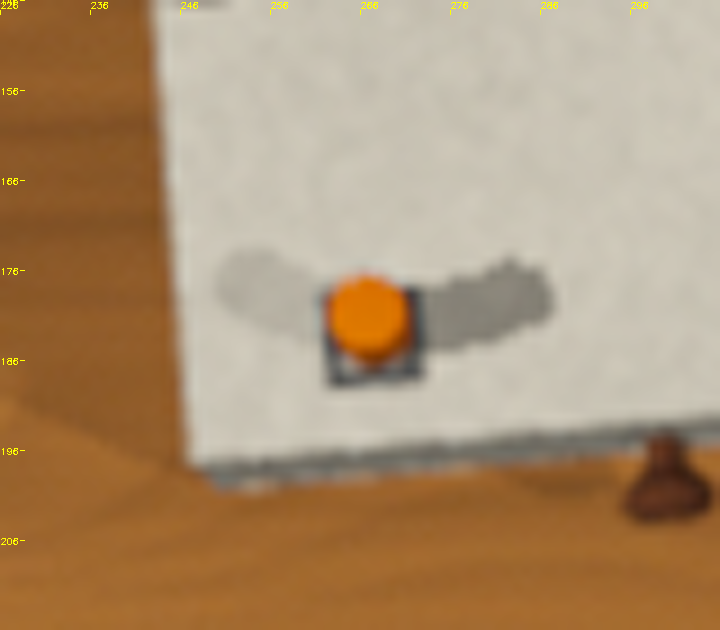

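View pics/f_scene.png

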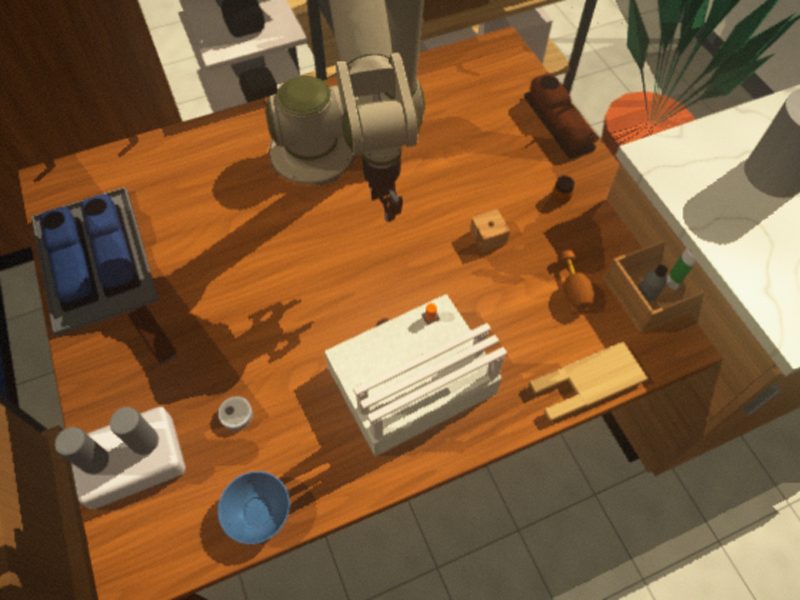

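```bash
python3 -c "
from h import *
S=(261+369.5/9-.5,182+303.5/9-.5);T=(226+368.5/9-.5,146+314.5/9-.5)
print(tri(S,T),plane('top',T,.13),plane('scene',S,.13))
print('knob end',rk(plane('top',(226+668/9-.5,146+522/9-.5),.026)),rk(plane('top',(226+668/9-.5,146+510/9-.5),.042)))
print(proj('scene',[*HOLE,.13]),S,proj('scene',[*HOLE,.14]))
"
```

```text
(array([0.6315, 0.0605, 0.1225]), np.float64(0.0011347146463218272)) [0.6305 0.0606 0.13  ] [0.635  0.0578 0.13  ]
knob end [-0.0275  0.0015] [-0.0251  0.0018]
[301.8692 214.0071] (301.55555555555554, 215.22222222222223) [302.0245 212.3903]
```

```bash
python3 -c "
from rig import env
print(env.close_job())"
```

```text
the job is handed in; nothing more can be done
None
```

The job is done and handed in at about 27.5 s of the 72 s allowed. The shoehorn is in the drawer, the drawer is shut, and the pin is in the lock hole.

- **Shoehorn:** it lies flat across the right-hand compartment, clear of all the walls. Both camera views confirmed this before the drawer was pushed.
- **Drawer:** I pushed it by the knob until the force rose to 22 N at the stop. Afterwards the front looked flush, and the knob end measured 25–27.5 mm out from the base front, against 28 mm given for the knob.
- **Pin:** it went in with side forces under 5 N and stopped at 10 N, within 0.1 mm of the predicted seated height. The last views show the head upright over the steel square.
- **Bystanders and release:** in the last scene view the tin, brush, jar and shoe tree appear unmoved, though I did not measure them. The gripper was open and clear, with no force reading beyond noise.

**Disagreement:** the two cameras differed by about 2–5 mm. Triangulating the pin head's top gave 122.5 mm, where seated is 130 mm. The head cannot sit lower than seated, and the same method had already read about 3 and 5 mm low on the lock hole and pin. I relied on the contact force and arm height instead.

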